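# Bolt the workpiece into the drilling jig

## Robot

A 6-joint arm with a two-finger parallel gripper is mounted at the origin on the work surface. World frame = base frame: x ahead of the robot, y to its left, z up, the work surface at z = 0. Lengths are in mm, angles in rad, forces in N, time in s.
With the tool pointing down it reaches from about 275 to 750 mm from the base axis. Payload 10.2 kg.
Tool frame: the origin (TCP) lies between the finger pads; the fingertips stand 11 mm ahead of it and the grasp point (between the pads) lies 8 mm behind it (ctrl.nose_length is the distance from the TCP to the fingertips, in mm); x points along the fingers, y is the direction in which the jaws open and shut, and the axes are right-handed (so a half turn about x gives the same grasp; the last joint's range is limited). The gripper opens to 85 mm and grips with 20 to 120 N. Pads are 22 mm wide; open, the fingers measure 114 mm over their backs; the gripper's body (76 mm by 85 mm) begins 54 mm behind the grasp point. The pads swing forward as they close: fully open they stand 13 mm farther back than shut.
Start: joints at [-1.507, 0.313, 1.498, -0, 1.331, -0.223], TCP at [148.501, -503.566, 242.294] pointing down, gripper open.
Joint ranges: [-2.94, 2.94], [-0.97, 2.17], [0.19, 2.56], [-1.23, 4.37], [0.02, 3.11], [-2.88, 2.88]. Speed limits (rad/s): [2.39, 2.39, 3.01, 3.14, 3.14, 3.14].

## Interface

Orientations are given as a unit quaternion [w, x, y, z].
In Python, from rig import ctrl, capture, ticket gives the robot as it stands.
- The arm moves only by the tool step_arm, never from a script. Its argument "commands" is a list of rows, each a list of 2 entries, a list of its own where there are three numbers: the shift along the world's x, y, z normalised to -1 to 1, where 1 is 0.04 m, then the turn about the world's z normalised to -1 to 1, where 1 is 180 degrees. A call has 1 to 5 rows; each row shifts and turns the commanded pose from where the row before left it; what a row does not reach is not made up. A row lasts 1/10 s, in which the tool goes at most 50 mm and 8.59 degrees, less where a joint would pass 70% of its speed; a pose out of reach is approached as far as the arm can. A call with a number of a shift or a turn outside -1 to 1 is refused whole. A call with a gripper value outside its range is refused whole. "gripper" is the closure, from -1 (fully open) to 1 (shut), so that 0 is half open, set as the call begins (left out, the last holds). The fingers move at their own pace and stop on an object; "force" is the grip in N (left out, the last holds). Time passes only in rows, so rows that do not move let the fingers close. It gives the time, the measured TCP pose, the force and the opening at its end, in the units of the state.
- ctrl.sense(): the state, without advancing time (a new reading comes with each control period).
- capture(name): name is "scene" or "side" or "wrist"; returns a dict with "image" (420x560x3 uint8, blue, green, red), "fov_y" (degrees; the focal length in pixels is half the picture's height over the tangent of half this angle, whatever the lens; pixels are square), "cx", "cy" (the principal point, pixels), "k1" (the pictures are not rectified: a ray, as slopes to the right and down, at radius r is drawn at 1 + k1 r^2 times it, then the intrinsics apply), "origin" and "orientation" of the camera in the world. Camera axes: x right, y down, z forward; pixel columns grow to the right and rows downward; lengths in mm; the calibration is good to about 2 mm. A picture is of the moment at which its call begins. There is no depth.
- ticket.finish_job(): hands the job in, once; it reports no verdict.
The state is a dict: "time_s": time; "joints": joint angles; "dq": joint speeds; "tau": joint torques, N m; "eef_pos": TCP position; "ee_rot": TCP orientation; "force": force on the tool from outside, world axes, zero at the start; "wrist_torque": the same for the moment, N m; "grip_width": opening from 0.0 (shut) to 1.0 (fully open).
Only numpy, scipy, OpenCV 4.12 (cv2) and the standard library are available. Lean on these libraries where they do the work, as an engineer would, in place of code of your own. Each camera call takes 0.05 s, during which the arm holds its last target.

## Task

Lock the workpiece into the drilling jig: with one fingertip hold the long spring-loaded catch bar down, and while it is down push the bolt by its upright lug with the other fingertip, across the workpiece and fully home in its keeper. Then let the catch spring right up again so that it locks the bolt, and come clear. Do not force the bolt against the catch, and leave the workpiece and everything else lying around where it is.

Things in the scene. Friction and masses are not known exactly. Their poses are not given: they have to be found in the camera images.
- jig: Drilling jig fixed on the bench: slotted steel plate, orange edges, 260 (x) x 280 (y) x 30 mm high. Origin: centre of its underside. In its frame the bolt, a 16 mm steel rod, lies along y at x = -30 mm, top 74 mm above the bench, and slides to +y to lock. Guide blocks 34 mm wide and up to 82 mm high span the rod at y = -87 to -69 and 47 to 61 mm; between them only the lug stands higher than the rod.
- bolt_lug (a point): Centre of the bolt's upright steel lug, a plate standing crosswise on the rod: 30 mm wide (jig x), 10 mm thick (jig y), from 74 to 111 mm above the bench; this point is at 93 mm. The rear face, to be pushed, is 5 mm towards jig -y. Moves with the bolt; at the start at jig x = -30, y = about -15 mm. Axes as the jig's.
- catch_top (a point): Centre of the top face of the spring catch, a flat steel press bar 28 mm wide (jig x), 112 mm long (jig y) and 6 mm thick on two sprung posts, parallel to the bolt and 60 mm from it at jig x = +30, y = 0. Its top is 90 mm above the bench when up, 81 mm when pressed to its stop. It stays level wherever it is pressed and a fingertip can slide along it. 31 mm clear gap to the lug. Axes as the jig's.
- catch (a joint): Travel of the catch in m: 0 = up, 0.009 = down at its stop; about 3 N starts it, 6 N brings it to the stop, and it springs back up. Up, its blade locks a row of teeth (12 mm apart) under the bolt; 0.006 or more down, the bolt is free. Let go part-way it catches the next tooth; with the bolt home it comes fully up again.
- bolt (a joint): Travel of the bolt in m towards jig +y: 0 to 0.0015 at the start (retracted), 0.048 = fully home at its stop, tip in the keeper block. Sliding friction about 2 N with the catch held down; it stays where it is left.
- work_center (a point): Centre of the workpiece, a plain aluminium block 52 (jig x) x 24 (jig y) x 24 mm high lying loose in its nest at jig x = -30, y = 89 mm, top 54 mm above the bench; the bolt passes 4 mm over it into the keeper (81 mm high, jig y = 111 to 127 mm). Not to be moved.
- chuck_key: Steel drill chuck key, about 97 mm long with a 70 mm crossbar, 21 mm thick, lying on the plate beyond the catch bar. Origin at the middle of its underside. Bystander.
- tin: Round tin with a paper label, 72 mm diameter, 85 mm high, standing on the bench near the plate. Origin at the centre of its underside. Bystander.
- glue: Yellow plastic bottle with a red cap, 48 mm diameter, 130 mm high, standing on the bench near the plate. Origin at the centre of its underside. Bystander.

How it is judged (in metres and radians):
On the way, in this order (a step that is already met when the one before it is completed fails the run):
1. the catch is held down (6 mm or more) with the bolt still less than 12 mm out (value of joint catch above 0.006 m and value of joint bolt below 0.012 m), for 0.05 s.
2. with the catch held down by the fingers, the bolt is pushed home (value of joint catch above 0.004 m and value of joint bolt above 0.044 m and contact force between the fingers and catch above 0.3 N), for 0.05 s.
At the end, for the whole second after the job is handed in: The bolt is home (within 4 mm of its stop), the catch has sprung up to within 2 mm of its top position, the workpiece is within 8 mm and the other things within 30 mm of where they started (value of joint bolt above 0.044 m and value of joint catch below 0.002 m and velocity of joint bolt below 0.01 m/s and distance of work_center from where it was at the start of the episode below 0.008 m and distance of each of chuck_key, tin, glue from where it was at the start of the episode below 0.03 m); the robot touches nothing.
It fails at once if the bolt or its lug is forced (over 60 N from the robot) (contact force between any of the fingers, the arm and bolt above 60 N).
It fails at once if the workpiece is lifted or shifted by more than 8 mm (distance of work_center from where it was at the start of the episode above 0.008 m).
It fails at once if another thing is lifted, tipped or shifted by more than 30 mm (distance of any of chuck_key, tin, glue from where it was at the start of the episode above 0.03 m or angle between any of chuck_key, tin, glue's own z axis and vertical above 0.5 rad).
It also fails if it takes over 29 s, if anything falls off the work surface, if the arm or the gripper's body presses on something with over 40 N, if the wrist force passes 120 N, or if a joint passes its speed limit or range.

## Working session

There is one attempt and no reset: what is moved stays moved. The work goes in short steps, Python scripts to look and compute and a tool call to move; the robot and the scene stay as the last step left them, time stands still between calls to the robot, and variables do not carry over. Pictures are saved under pics/ and viewed, and the job is handed in when it is done.

Besides the shell and the picture viewer there is one more tool, called after "Request:" as name([rows], argument=value, ...), one row to a line, values as JSON. step_arm: Moves the arm, as the interface text tells. Its arguments: {"type":"object","properties":{"commands":{"type":"array","items":{"type":"array"}},"gripper":{"type":"number"},"force":{"type":"number"}},"required":["commands"]}

```bash
mkdir -p pics; ls
python3 - <<'E'
from rig import ctrl,capture
import cv2
s=ctrl.sense();print(s, ctrl.nose_length)
for n in ("scene","side","wrist"):
    c=capture(n);cv2.imwrite(f"pics/{n}0.png",c["image"]);print(n,{k:v for k,v in c.items() if k!="image"})
E
```

```text
pics
{'time_s': 0.0, 'joints': array([-1.50738147e+00,  3.13475135e-01,  1.49846270e+00,  2.61550998e-06,
        1.33100963e+00, -2.23384010e-01]), 'dq': array([-0.00043954, -0.00028709, -0.00103921,  0.00133446,  0.00091005,
       -0.00048008]), 'tau': array([-1.59935455e-03, -4.12271726e+01, -2.59742099e+01, -2.22879416e-04,
        4.19664822e-03, -1.36060882e-05]), 'eef_pos': array([ 148.49423815, -503.29729727,  241.71256922]), 'ee_rot': array([ 0.10057392,  0.69988801,  0.1015287 , -0.69980968]), 'force': array([-0.36592286, -0.8325541 ,  0.34663256]), 'wrist_torque': array([-0.00240896, -0.07354844,  0.03454606]), 'grip_width': 0.9990127747540598} 11.0
scene {'fov_y': 49.07626190263565, 'cx': 275.6131422553803, 'cy': 209.8771700662635, 'k1': -0.11852318016696858, 'origin': array([1118.85669112,  -14.12459232,  617.10670909]), 'orientation': array([-0.29309999,  0.67751354,  0.62043579, -0.26481547])}
side {'fov_y': 50.47634550719668, 'cx': 278.8408235722443, 'cy': 208.7390254710203, 'k1': -0.04085058281752198, 'origin': array([ 383.69281488, -543.5484067 ,  660.36510928]), 'orientation': array([-0.40471188,  0.90163716, -0.142883  ,  0.05332143])}
wrist {'fov_y': 59.58097012514273, 'cx': 281.6406205884957, 'cy': 202.72801802902413, 'k1': -0.05766129540715829, 'origin': array([ 215.6583548 , -484.62020517,  373.80942517]), 'orientation': array([ 0.10990891,  0.79319731, -0.5931893 , -0.08297301])}
```

View pics/scene0.png

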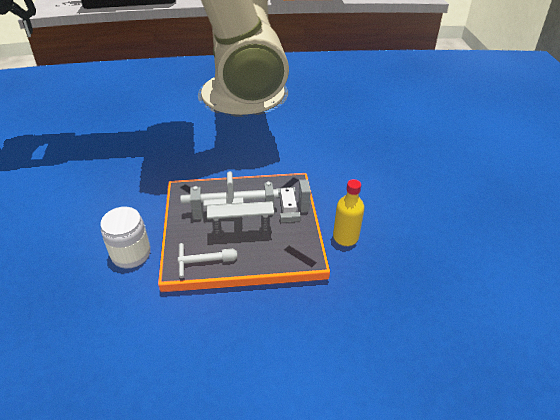

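View pics/side0.png

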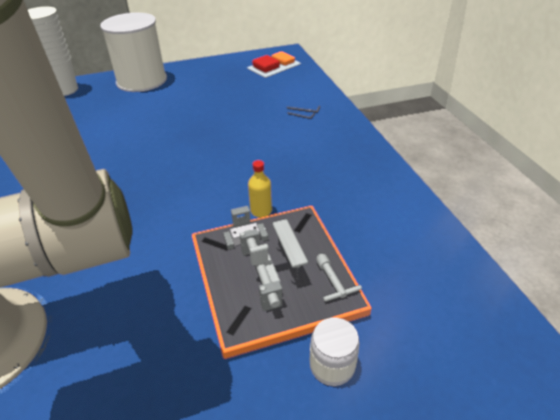

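View pics/wrist0.png

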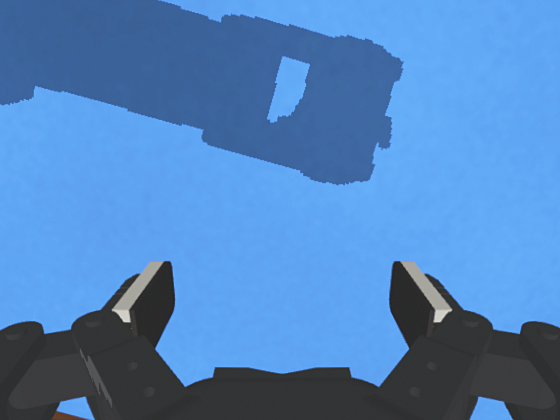

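The scene picture shows the jig at about (165–328, 175–290), the tin at (125,237), and the bottle at (349,215). In the side view the jig is at about (193–370, 207–355). The wrist view shows only bench. I'll enlarge crops next.

```bash
cat > h.py <<'E'
import numpy as np, cv2
from scipy.spatial.transform import Rotation as R
from scipy.optimize import least_squares
def K(c):
    f=210/np.tan(np.radians(c["fov_y"]/2)); return f
def rot(q): return R.from_quat([q[1],q[2],q[3],q[0]]).as_matrix()
def proj(c,P):
    P=np.atleast_2d(P); p=(P-c["origin"])@rot(c["orientation"])
    s=p[:,:2]/p[:,2:]; r2=(s**2).sum(1,keepdims=True); s=s*(1+c["k1"]*r2)
    return s*K(c)+[c["cx"],c["cy"]]
def jig2w(pose,P):
    P=np.atleast_2d(P).astype(float); x,y,t=pose[:3]; z=pose[3] if len(pose)>3 else 0
    return np.c_[x+np.cos(t)*P[:,0]-np.sin(t)*P[:,1], y+np.sin(t)*P[:,0]+np.cos(t)*P[:,1], P[:,2]+z]
def crop(c,x0,y0,x1,y1,s,fn):
    cv2.imwrite(fn,cv2.resize(c["image"][y0:y1,x0:x1],None,fx=s,fy=s,interpolation=cv2.INTER_CUBIC))
E
python3 - <<'E'
from rig import capture
from h import *
import pickle
d={n:capture(n) for n in("scene","side")}
pickle.dump(d,open("c0.pkl","wb"))
crop(d["scene"],150,160,340,300,4,"pics/s1.png")
crop(d["side"],180,195,380,365,3.5,"pics/d1.png")
E
```

```text
(no output)
```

View pics/s1.png

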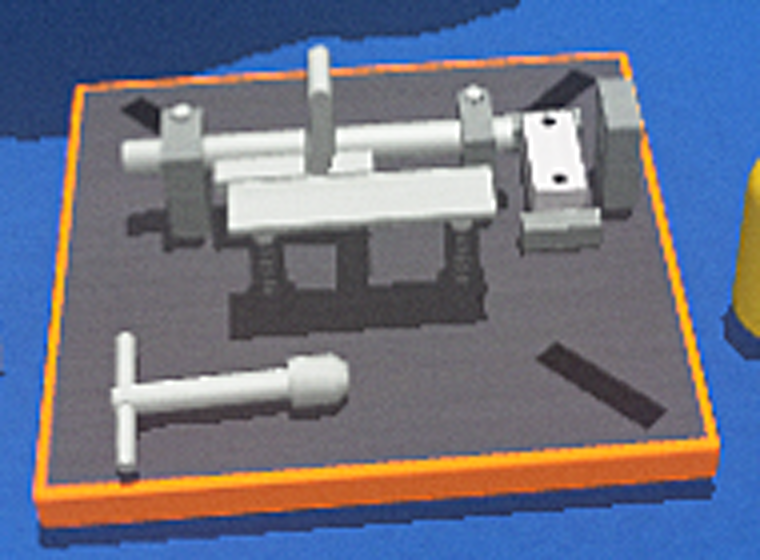

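View pics/d1.png

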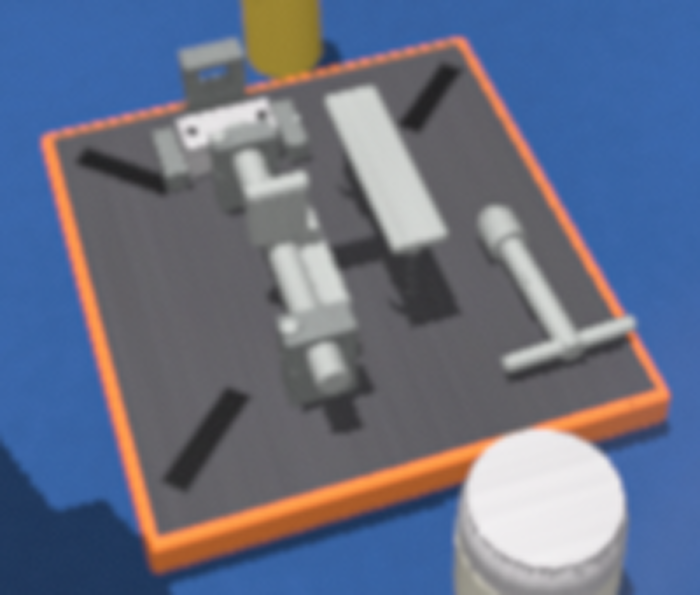

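```bash
cat > fit.py <<'E'
from h import *
import pickle
d=pickle.load(open("c0.pkl","rb"))
S=lambda a:np.array(a)/4+[150,160]; D=lambda a:np.array(a)/3.5+[180,195]
J=np.array([[-130,-140,30],[-130,140,30],[130,140,30],[130,-140,30]])
s=S([[80,88],[626,55],[717,445],[37,490]]); e=D([[152,545],[45,140],[460,40],[667,393]])
f=lambda p:np.r_[(proj(d["scene"],jig2w(p,J))-s).ravel(),(proj(d["side"],jig2w(p,J))-e).ravel()]
for p0 in ([500,0,0],[500,0,0,0]):
    r=least_squares(f,p0,x_scale=[100,100,.1,10][:len(p0)]);print(r.x,np.round(r.fun,1))
# catch: free x,y,theta,z
C=np.array([[44,-56,0],[44,56,0],[16,-56,0],[16,56,0]])-[30,0,0]
cs=S([[230,228],[495,215],[230,182],[492,168]]); ce=D([[445,237],[375,88],[395,250],[327,97]])
g=lambda p:np.r_[(proj(d["scene"],jig2w(p,C))-cs).ravel(),(proj(d["side"],jig2w(p,C))-ce).ravel()]
q=least_squares(g,[550,0,0,90],x_scale=[100,100,.1,10]);print("catch",q.x,np.round(q.fun,1))
p=least_squares(f,[500,0,0],x_scale=[100,100,.1]).x
np.save("pose.npy",p)
print("pred catch",jig2w(p,[30,0,90]),"lug",jig2w(p,[-30,-15,93]))
for n in d:
    im=d[n]["image"].copy()
    im=cv2.resize(im,None,fx=4,fy=4,interpolation=cv2.INTER_CUBIC)
    def poly(P,col):
        u=(proj(d[n],jig2w(p,P))*4+1.5).astype(int); cv2.polylines(im,[u.reshape(-1,1,2)],True,col,1)
    poly(J,(0,255,0)); poly(C+[30,0,90],(255,0,255))
    for y in(-20,-10): poly([[-45,y,74],[-15,y,74],[-15,y,111],[-45,y,111]],(0,0,255))
    x0,y0=(150,160) if n=="scene" else (180,195)
    cv2.imwrite(f"pics/ov_{n}.png",im[y0*4:y0*4+600,x0*4:x0*4+780])
E
python3 fit.py
```

```text
[ 5.26767018e+02 -1.99560158e+01  9.47837687e-03] [-1.3 -1.8  0.8 -1.9  1.7  0.2 -1.5  1.6 -1.2  1.3 -1.2 -2.   0.8 -1.7
  1.4  0.3]
[ 5.26212761e+02 -1.93257434e+01  9.54376841e-03 -2.49796170e+00] [-0.8 -1.   1.  -1.2  1.9  0.9 -0.8  2.3 -1.5  1.8 -1.4 -1.3  0.4 -0.9
  0.8  0.9]
catch [ 5.57112852e+02 -2.00031426e+01 -7.21718929e-03  8.76158556e+01] [-0.8  0.3  0.7 -0.1 -0.4  0.2  0.1  0.2  0.5 -0.1  0.2 -0.5 -0.9  0.1
 -0.4  0.2]
pred catch [[556.76567004 -19.67166876  90.        ]] lug [[496.91053874 -35.23968906  93.        ]]
```

View pics/ov_scene.png

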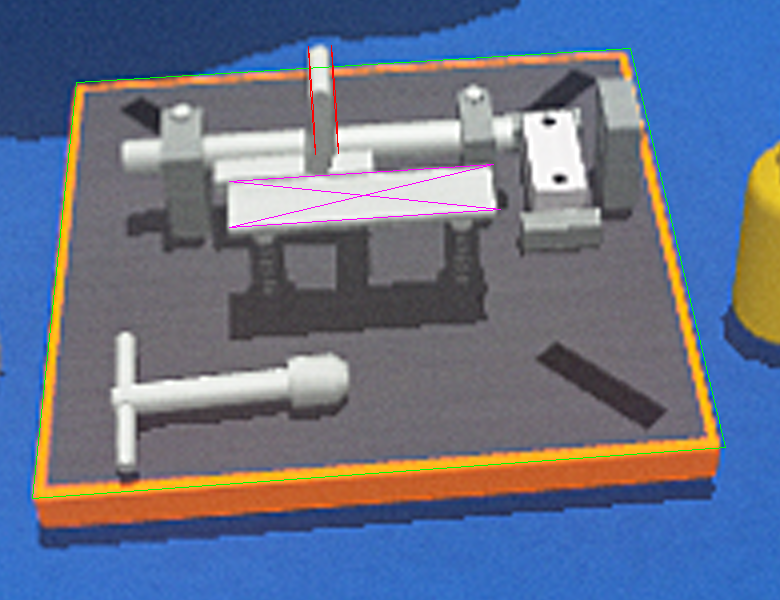

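View pics/ov_side.png

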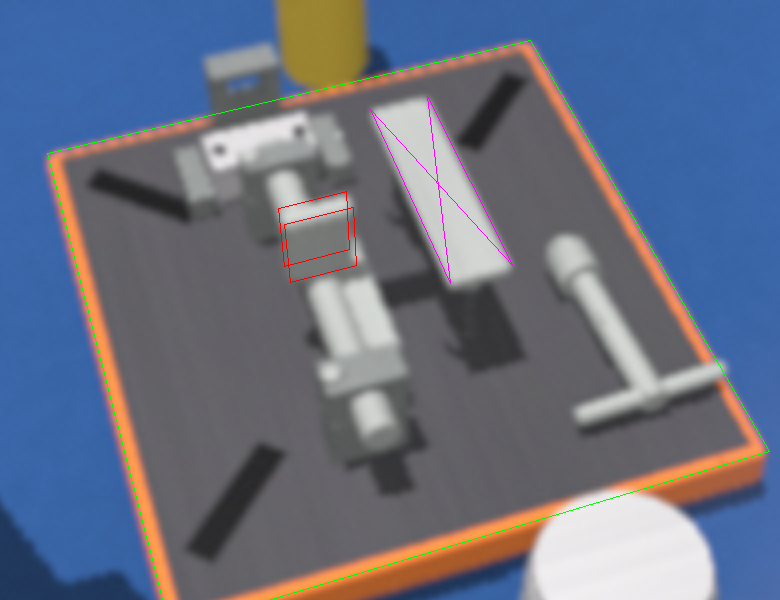

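Run:
```python
from rig import ctrl
from h import *
s=ctrl.sense();M=rot(s["ee_rot"]);print(np.round(M,3),np.degrees(np.arctan2(M[1,2],M[0,2])),s["time_s"])
```

```text
[[-0.     0.283 -0.959]
 [ 0.001 -0.959 -0.283]
 [-1.    -0.001 -0.   ]] -163.5677157048819 0.25
```

Request:
step_arm([
  [[0.63,0.74,0],0.0273],
  [[0.63,0.74,0],0.0273],
  [[0.63,0.74,0],0.0273],
  [[0.63,0.74,0],0.0273],
  [[0.63,0.74,0],0.0273],
], gripper=-0.15)

```text
time_s: 0.75
eef_pos: [275.2, -354.2, 242.3]
ee_rot: [0.249, 0.662, 0.249, -0.662]
force: [-0.4, -0.1, -0.3]
grip_width: 0.572
```

Request:
step_arm([
  [[0.63,0.74,0],0.0273],
  [[0.63,0.74,0],0.0273],
  [[0.63,0.74,0],0.0273],
  [[0.63,0.74,0],0.0273],
  [[0.63,0.74,0],0.0273],
])

```text
time_s: 1.25
eef_pos: [401.3, -206.1, 242.4]
ee_rot: [0.384, 0.594, 0.384, -0.594]
force: [0.4, -0.5, 0.6]
grip_width: 0.576
```

Request:
step_arm([
  [[0.63,0.74,0],0.0273],
  [[0.63,0.74,0],0.0273],
  [[0.63,0.74,0],0.0273],
  [[0.63,0.74,0],0.0273],
  [[0,0,0],0],
])

```text
time_s: 1.75
eef_pos: [502.9, -86.2, 242.0]
ee_rot: [0.48, 0.519, 0.481, -0.519]
force: [0.3, -0.8, -0.3]
grip_width: 0.576
```

Request:
step_arm([
  [[0.59,0.7,0],0.025],
  [[0,0,-1],0],
  [[0,0,-1],0],
  [[0,0,0],0],
  [[0,0,0],0],
])

```text
time_s: 2.25
eef_pos: [525.0, -61.7, 163.3]
ee_rot: [-0.499, -0.501, -0.499, 0.501]
force: [-0.2, -0.5, 1.0]
grip_width: 0.578
```

```bash
cat > look.py <<'E'
import sys,pickle
from rig import ctrl,capture
from h import *
t=sys.argv[1]
p=np.load("pose.npy")
s=ctrl.sense();M=rot(s["ee_rot"]);print(np.round(s["eef_pos"],1),np.degrees(np.arctan2(M[1,2],M[0,2])),s["time_s"],np.round(s["force"],1))
d={}
for n in ("scene","side","wrist"):
    c=d[n]=capture(n)
    if n=="wrist": cv2.imwrite(f"pics/{n}_{t}.png",c["image"]);continue
    u=proj(c,s["eef_pos"])[0]; a=int(np.clip(u[0]-90,0,370)); b=int(np.clip(u[1]-60,0,270))
    crop(c,a,b,a+190,b+150,4,f"pics/{n}_{t}.png"); print(n,a,b)
pickle.dump(d,open(f"c_{t}.pkl","wb"))
E
python3 look.py a
```

```text
[525.  -61.7 163.3] -90.32085564848425 2.25 [-0.2 -0.5  1. ]
scene 121 103
side 188 171
```

View pics/scene_a.png

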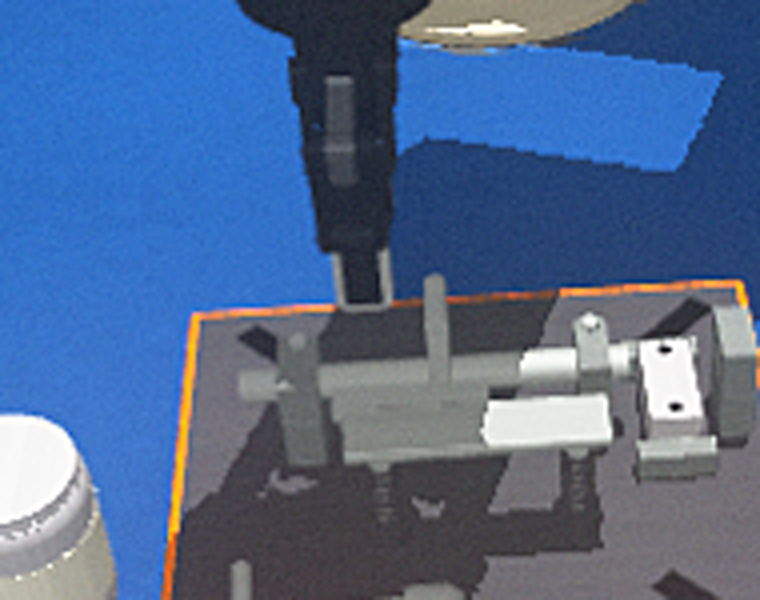

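View pics/side_a.png

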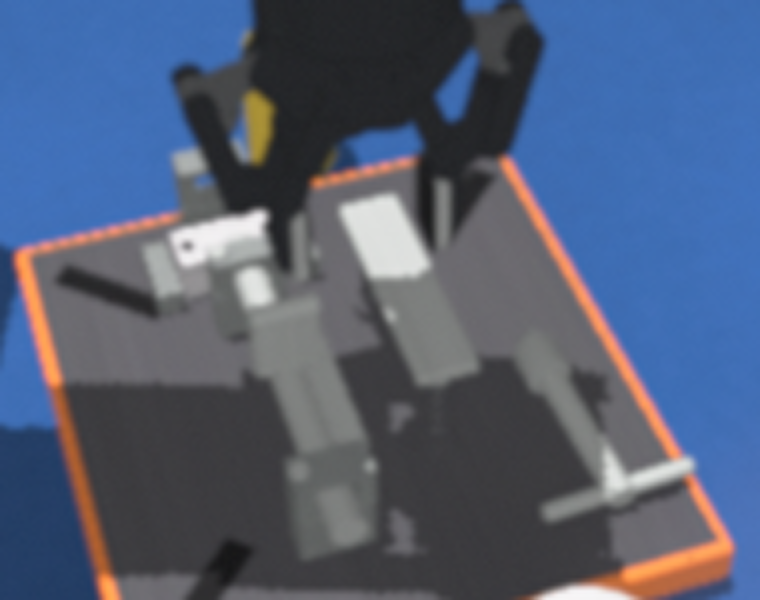

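View pics/wrist_a.png

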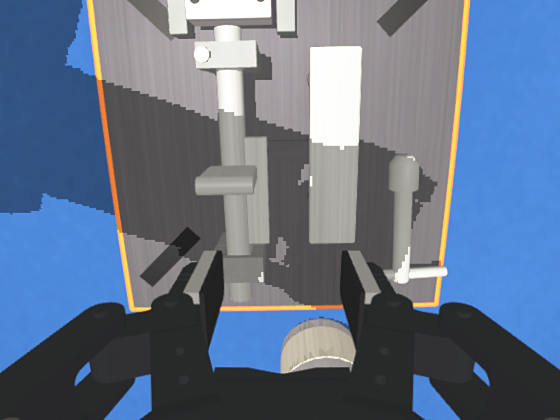

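The wrist view shows the catch bar at (308–361, 46–243), the lug top at (196–257, 168–192) and the fingers symmetric at about x = 205 and 360. I'll check these points by back-projection.

```bash
cat >> h.py <<'E'
def back(c,uv,z):
    s=(np.atleast_2d(uv)-[c["cx"],c["cy"]])/K(c); t=s.copy()
    for _ in range(20): t=s/(1+c["k1"]*(t**2).sum(1,keepdims=True))
    r=np.c_[t,np.ones(len(t))]@rot(c["orientation"]).T
    return c["origin"]+r*((z-c["origin"][2])/r[:,2:])
E
python3 - <<'E'
from h import *
import pickle
d=pickle.load(open("c_a.pkl","rb"));w=d["wrist"]
print("catch",np.round(back(w,[[309,46],[361,46],[355,243],[308,243]],90),1))
print("lug top",np.round(back(w,[[197,179],[256,176],[197,192],[256,190],[226,168]],111),1))
print("plate",np.round(back(w,[[132,308],[440,303]],30),1))
for dz in(-11,-6,0):
  for sx in(-32,32):
    P=np.array([525+sx,-61.7,163.3+dz])
    a=(proj(d["scene"],P)[0]-[121,103])*4; b=(proj(d["side"],P)[0]-[188,171])*4
    print(dz,sx,a.round(),b.round(),proj(w,P)[0].round())
E
```

```text
catch [[541.7  33.8  90. ]
 [569.3  33.8  90. ]
 [571.2 -77.7  90. ]
 [542.6 -77.5  90. ]]
lug top [[483.1 -33.  111. ]
 [513.7 -31.6 111. ]
 [482.6 -39.9 111. ]
 [513.5 -39.1 111. ]
 [498.4 -27.3 111. ]]
plate [[ 401.5 -159.7   30. ]
 [ 658.6 -157.    30. ]]
-11 -32 [366. 216.] [286. 279.] [204. 264.]
-11 32 [364. 313.] [438. 243.] [352. 263.]
-6 -32 [365. 206.] [285. 270.] [201. 270.]
-6 32 [363. 303.] [438. 234.] [354. 269.]
0 -32 [364. 194.] [284. 259.] [198. 276.]
0 32 [362. 291.] [438. 223.] [357. 275.]
```

Request:
step_arm([
  [[0.05,0,-0.65],0],
  [[0,0,-0.65],0],
  [[0,0,0],0],
  [[0,0,0],0],
])

```text
time_s: 2.8
eef_pos: [527.5, -61.5, 111.8]
ee_rot: [0.499, 0.502, 0.498, -0.501]
force: [0.3, -0.3, 0.9]
grip_width: 0.573
```

Request:
step_arm([
  [[0,0,-0.1],0],
  [[0,0,-0.1],0],
  [[0,0,0],0],
])

```text
time_s: 3.1
eef_pos: [526.9, -61.2, 102.4]
ee_rot: [0.499, 0.501, 0.499, -0.501]
force: [0.6, 0.2, -0.4]
grip_width: 0.576
```

```bash
python3 look.py b
```

```text
[526.9 -61.2 102.4] -90.27440693716561 3.1 [ 0.6  0.2 -0.4]
scene 125 132
side 190 196
```

View pics/scene_b.png

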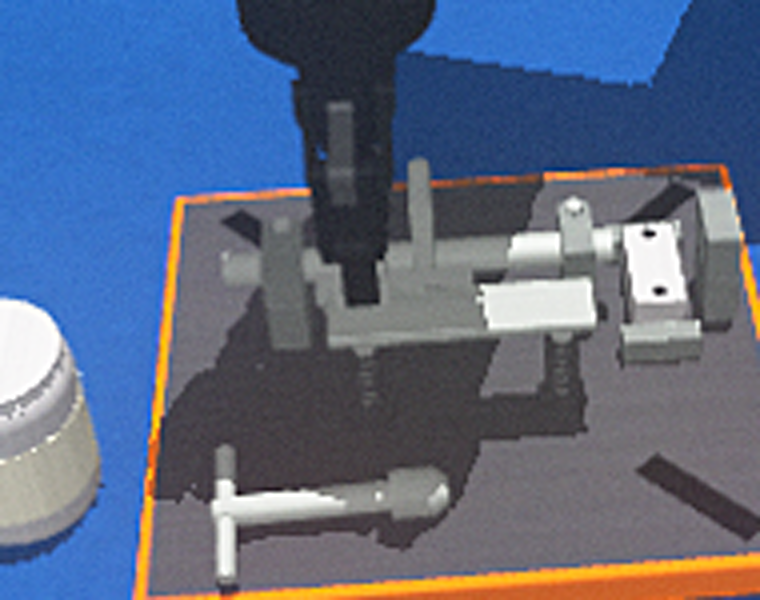

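View pics/side_b.png

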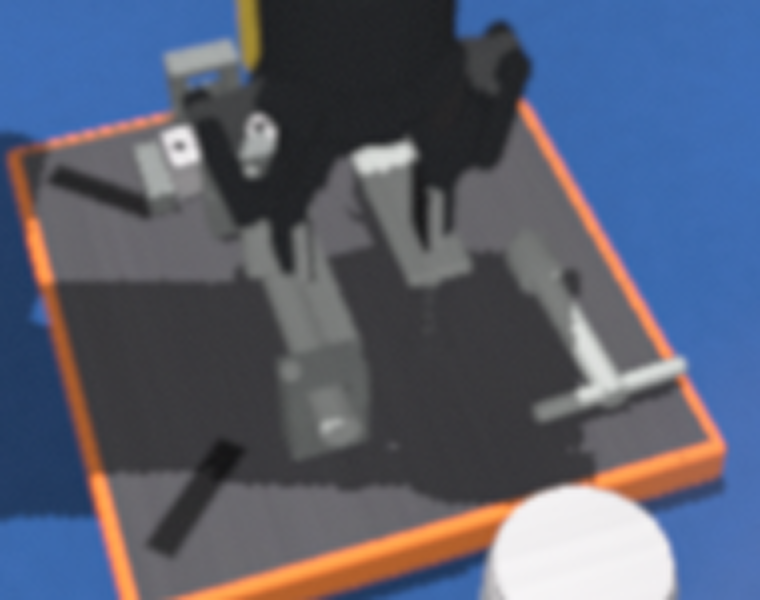

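View pics/wrist_b.png

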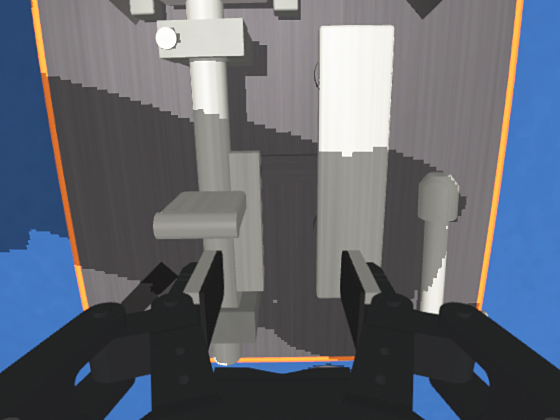

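The right fingertip is over the near end of the catch bar and the left one is behind the lug, in line with the rod. I'll lower slowly, watching the force.

Request:
step_arm([
  [[0,0,-0.06],0],
  [[0,0,-0.06],0],
  [[0,0,0],0],
  [[0,0,0],0],
])

```text
time_s: 3.65
eef_pos: [527.0, -61.2, 97.7]
ee_rot: [0.499, 0.501, 0.499, -0.501]
force: [-0.2, 0.0, 2.7]
grip_width: 0.574
```

Request:
step_arm([
  [[0,0,-0.06],0],
  [[0,0,0],0],
  [[0,0,0],0],
])

```text
time_s: 3.95
eef_pos: [527.0, -61.2, 95.2]
ee_rot: [0.499, 0.501, 0.499, -0.501]
force: [-0.8, 0.7, 4.1]
grip_width: 0.574
```

Request:
step_arm([
  [[0,0,-0.06],0],
  [[0,0,-0.05],0],
  [[0,0,0],0],
  [[0,0,0],0],
])

```text
time_s: 4.35
eef_pos: [527.0, -61.2, 90.8]
ee_rot: [0.499, 0.501, 0.499, -0.501]
force: [-0.5, 0.0, 3.8]
grip_width: 0.577
```

Request:
step_arm([
  [[0,0,-0.03],0],
  [[0,0,0],0],
  [[0,0,0],0],
])

```text
time_s: 4.65
eef_pos: [527.0, -61.2, 89.6]
ee_rot: [0.499, 0.501, 0.499, -0.501]
force: [-1.3, -0.1, 4.6]
grip_width: 0.577
```

Request:
step_arm([
  [[0,0,-0.03],0],
  [[0,0,0],0],
  [[0,0,0],0],
])

```text
time_s: 4.95
eef_pos: [527.1, -61.2, 88.9]
ee_rot: [0.499, 0.501, 0.499, -0.501]
force: [-2.6, 0.9, 8.2]
grip_width: 0.577
```

```bash
python3 look.py c
```

```text
[527.1 -61.2  88.9] -90.26554611940323 4.95 [-2.6  0.9  8.2]
scene 125 138
side 190 201
```

View pics/scene_c.png

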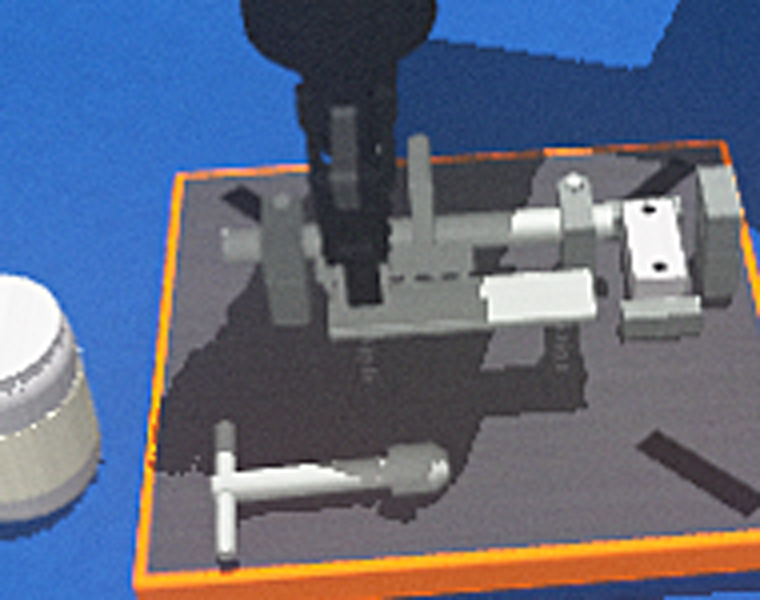

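View pics/side_c.png

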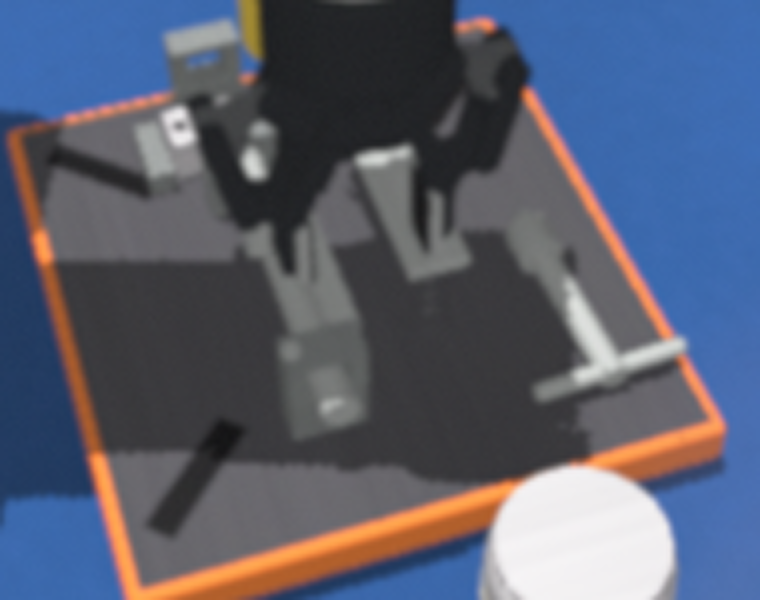

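The catch is down: Fz rose to 8 N after about 9 mm of travel, the bar sits lower, and the teeth under the bolt are visible at (425,277). Next I push in +y.

Request:
step_arm([
  [[0,0.12,0],0],
  [[0,0.12,0],0],
  [[0,0.12,0],0],
  [[0,0,0],0],
  [[0,0,0],0],
])

```text
time_s: 5.6
eef_pos: [527.6, -47.5, 89.0]
ee_rot: [0.5, 0.501, 0.498, -0.501]
force: [-0.8, -2.6, 7.4]
grip_width: 0.575
```

Request:
step_arm([
  [[0,0.12,0],0],
  [[0,0.12,0],0],
  [[0,0,0],0],
])

```text
time_s: 5.9
eef_pos: [527.5, -38.0, 89.0]
ee_rot: [-0.5, -0.501, -0.498, 0.501]
force: [-0.0, -4.1, 8.1]
grip_width: 0.575
```

Request:
step_arm([
  [[0,0.12,0],0],
  [[0,0.12,0],0],
  [[0,0.12,0],0],
  [[0,0,0],0],
])

```text
time_s: 6.3
eef_pos: [527.5, -23.5, 89.1]
ee_rot: [-0.5, -0.501, -0.498, 0.501]
force: [-0.7, -4.1, 8.6]
grip_width: 0.574
```

Request:
step_arm([
  [[0,0.12,0],0],
  [[0,0.1,0],0],
  [[0,0,0],0],
])

```text
time_s: 6.6
eef_pos: [527.6, -14.8, 89.0]
ee_rot: [-0.5, -0.501, -0.498, 0.501]
force: [-0.8, -4.5, 8.0]
grip_width: 0.572
```

```bash
python3 look.py d
```

```text
[527.6 -14.8  89. ] -90.26894927701524 6.6 [-0.8 -4.5  8. ]
scene 152 137
side 182 183
```

View pics/scene_d.png

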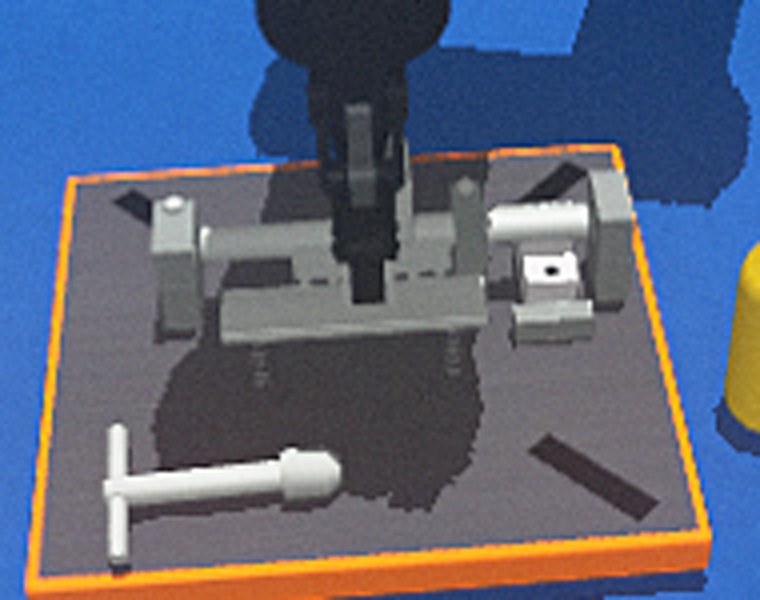

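The bolt has passed over the workpiece and its tip is near the keeper at (590,220). The last stretch goes gently.

Request:
step_arm([
  [[0,0.08,0],0],
  [[0,0.08,0],0],
  [[0,0.05,0],0],
  [[0,0,0],0],
])

```text
time_s: 7.15
eef_pos: [527.5, -6.6, 89.0]
ee_rot: [-0.5, -0.501, -0.498, 0.501]
force: [-1.3, -6.4, 9.0]
grip_width: 0.576
```

Request:
step_arm([
  [[0,0.05,0],0],
  [[0,0,0],0],
])

```text
time_s: 7.35
eef_pos: [527.5, -5.0, 89.0]
ee_rot: [-0.5, -0.501, -0.498, 0.501]
force: [-1.0, -8.1, 7.7]
grip_width: 0.57
```

Request:
step_arm([
  [[0,0.05,0],0],
  [[0,0,0],0],
])

```text
time_s: 7.55
eef_pos: [527.5, -4.7, 89.1]
ee_rot: [-0.501, -0.5, -0.497, 0.502]
force: [-2.4, -19.3, 6.6]
grip_width: 0.579
```

```bash
python3 look.py e
python3 - <<'E'
from h import *
import pickle
d=pickle.load(open("c_e.pkl","rb"));p=[526.6,-20.5,0]
for n,o in(("scene",(0,0)),("side",(0,0)),("wrist",(0,0))):
    c=d[n];im=cv2.resize(c["image"],None,fx=4,fy=4,interpolation=cv2.INTER_CUBIC) if n!="wrist" else c["image"].copy()
    k=4 if n!="wrist" else 1
    for b,col in((48,(0,0,255)),(36,(0,255,0))):
        y=-15+b
        for yy in (y-5,y+5):
            u=(proj(c,jig2w(p,[[-45,yy,74],[-15,yy,74],[-15,yy,111],[-45,yy,111]]))*k).astype(int)
            cv2.polylines(im,[u.reshape(-1,1,2)],True,col,1)
    if k==4:
        m=u.mean(0).astype(int); im=im[max(0,m[1]-250):m[1]+250,max(0,m[0]-350):m[0]+350]
    cv2.imwrite(f"pics/ove_{n}.png",im)
E
```

```text
[527.5  -4.7  89.1] -90.16722984228693 7.55 [ -2.4 -19.3   6.6]
scene 158 136
side 181 179
```

View pics/ove_scene.png

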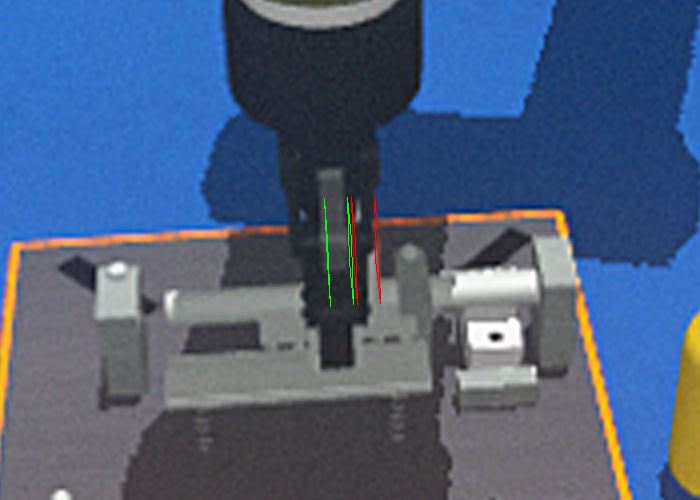

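View pics/ove_wrist.png

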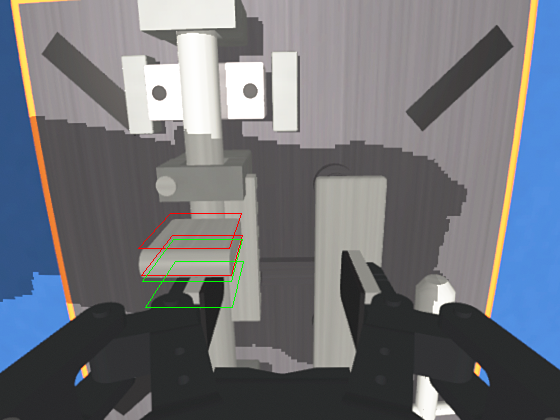

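The wrist overlay matches the "home" lug outline (red), the tip is in the keeper, and Fy jumped to 19 N at the stop. I'll hold briefly, ease off the lug in −y, then lift.

Request:
step_arm([
  [[0,0.02,0],0],
  [[0,0,0],0],
  [[0,-0.1,0],0],
  [[0,-0.05,0],0],
  [[0,0,0],0],
])

```text
time_s: 8.2
eef_pos: [527.5, -6.5, 89.0]
ee_rot: [0.499, 0.502, 0.498, -0.501]
force: [-0.1, 2.5, 10.1]
grip_width: 0.574
```

Request:
step_arm([
  [[0,0,-0.01],0],
  [[0,0,0.1],0],
  [[0,0,0.1],0],
  [[0,0,0.1],0],
  [[0,0,0.1],0],
])

```text
time_s: 8.7
eef_pos: [526.3, -6.8, 103.6]
ee_rot: [-0.498, -0.501, -0.499, 0.502]
force: [-0.8, -0.7, -0.0]
grip_width: 0.577
```

Request:
step_arm([
  [[0,0,0.3],0],
  [[0,0,0.8],0],
  [[0,-1,0.8],0],
  [[0,-1,0.5],0],
  [[0,-1,0],0],
])

```text
time_s: 9.2
eef_pos: [527.6, -127.5, 202.8]
ee_rot: [0.501, 0.502, 0.497, -0.5]
force: [0.8, 0.4, -0.0]
grip_width: 0.575
```

Request:
step_arm([
  [[-0.5,-1,0.5],0],
  [[-0.5,-1,0],0],
  [[-0.5,-1,0],0],
  [[0,0,0],0],
  [[0,0,0],0],
])

```text
time_s: 9.7
eef_pos: [466.4, -246.3, 219.5]
ee_rot: [0.498, 0.502, 0.498, -0.502]
force: [0.4, 0.3, -0.2]
grip_width: 0.578
```

Run:
```python
from h import *
from rig import capture,ctrl
import pickle
p=[526.6,-20.5,0]
s=ctrl.sense();print(s["time_s"],s["eef_pos"],s["force"])
d={n:capture(n) for n in("scene","side")}
pickle.dump(d,open("c_f.pkl","wb"))
for n in d:
    c=d[n]; im=cv2.resize(c["image"],None,fx=4,fy=4,interpolation=cv2.INTER_CUBIC)
    def poly(P,col):
        u=(proj(c,jig2w(p,P))*4+1.5).astype(int); cv2.polylines(im,[u.reshape(-1,1,2)],True,col,1)
    for yy in(28,38): poly([[-45,yy,74],[-15,yy,74],[-15,yy,111],[-45,yy,111]],(0,0,255))
    poly([[16,-56,90],[44,-56,90],[44,56,90],[16,56,90]],(255,0,255))
    x0,y0=(150,160) if n=="scene" else (180,195)
    cv2.imwrite(f"pics/f_{n}.png",im[y0*4:y0*4+560,x0*4:x0*4+780])
    b=pickle.load(open("c0.pkl","rb"))[n]["image"]; cv2.imwrite(f"pics/f_{n}_full.png",c["image"])
```

```text
9.7 [ 466.41312873 -246.28825631  219.47025823] [ 0.39411266  0.27536769 -0.23011276]
```

View pics/f_scene.png

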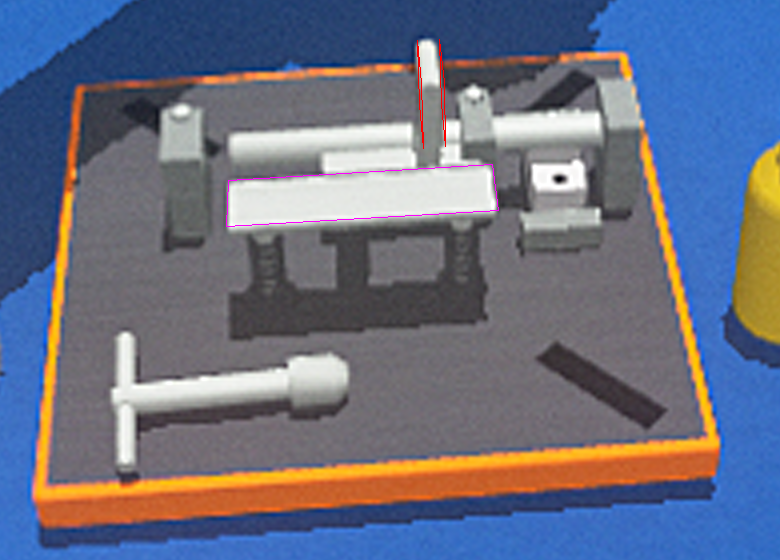

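View pics/f_side.png

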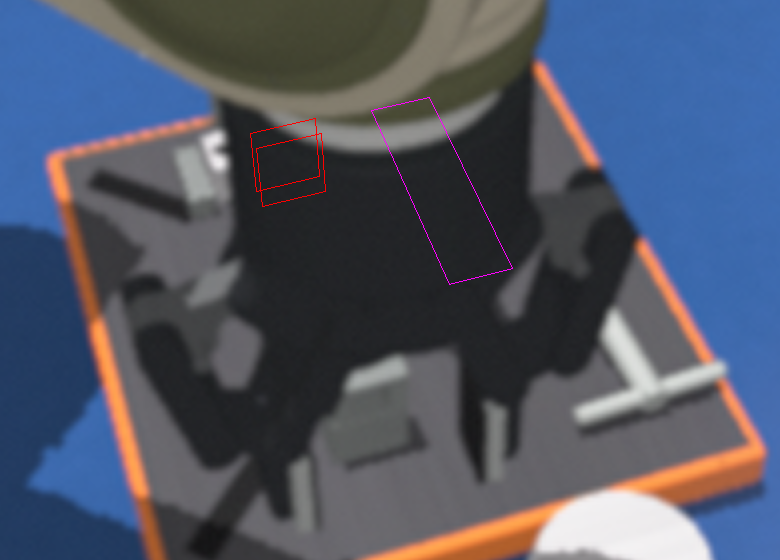

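View pics/f_scene_full.png

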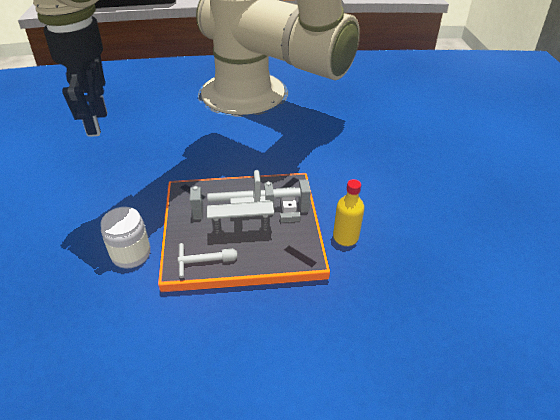

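The lug moved 110 px (about 48 mm) and matches the home outline. The bar is back at its original pixels, and the bystanders and workpiece are where they started. I'm handing in.

Run:
```python
from rig import ticket
print(ticket.finish_job())
```

```text
the job is handed in; nothing more can be done
None
```

The bolt is home in its keeper, the catch is back up over it, and the arm is clear. I handed the job in at about 10 s; the hand-in gives no verdict.

**What I did:** I set the gripper to about 49 mm with the jaws along the jig's x axis. One fingertip pressed the catch bar down about 9 mm to its stop (Fz about 8 N). The other pushed the lug in +y until the bolt met its stop, where Fy rose from about 4 N to 19 N against the 60 N limit. I then eased off the lug, lifted so the catch could rise, and moved clear.

**Last checks:**
- **Bolt:** in the scene picture the lug moved about 48 mm and lies on the predicted home outline to within 1–2 mm, with the rod tip in the keeper.
- **Catch:** the bar is back at the pixels it had at the start.
- **Workpiece and other things:** the workpiece, chuck key, tin and bottle showed no visible shift.
- **Contact:** the tool force reads about zero.

**Weaker points:**
- **Side view:** the gripper blocked the bolt and catch, so the final check of both rests on the scene camera alone.
- **Jig fit:** my fit of the jig's corners was off by about 1–2 px (up to 2.3 px), and the catch bar's angle differed from the plate's by about 1°. Neither caused trouble.

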